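Slide the spacer along the jig fence into the green stop's corner

ROBOT

A 7-joint arm with a two-finger parallel gripper is mounted at the origin on a cart in front of the work surface, level with it; the furniture and walls round the work are solid. World frame = base frame: x ahead of the robot, y to its left, z up, the work surface at z = 0. Lengths are in mm, angles in rad, forces in N, time in s.
With the tool pointing down it reaches from about 425 to 1025 mm from the base axis. Payload 3.6 kg.
Tool frame: the origin (TCP) lies on the centre line of the jaws, within the pads' length; the fingertips stand 14 mm ahead of it and the grasp point (between the pads) lies 5 mm behind it; z points along the fingers, y is the line along which they close (so a half turn about z gives the same grasp; the last joint's range is limited). The gripper opens to 85 mm and grips with 20 to 120 N. Pads are 22 mm wide; open, the fingers measure 114 mm over their backs; the gripper's body (76 mm by 85 mm) begins 54 mm behind the grasp point. The pads swing forward as they close: fully open they stand 13 mm farther back than shut.
Start: joints at [1.067, 0.591, 0.048, 1.609, -0.033, 0.943, -0.034], TCP at [289.526, -664.684, 245.302] pointing down, gripper open.
Joint ranges: [-2.69, 2.69], [-0.47, 2.24], [-1.27, 1.36], [0.19, 2.51], [-1.53, 4.68], [0.08, 2.07], [-3.09, 3.09]. Speed limits (rad/s): [2.57, 2.57, 3.14, 3.14, 3.14, 3.14, 3.14].

INTERFACE

Orientations are given as a unit quaternion [w, x, y, z].
In Python, from bench import ctrl gives the robot as it stands.
- The arm moves only by the tool arm_command, never from a script. Its argument "moves" is a list of rows, each a list of 4 numbers: the shift along the tool's x, y, z in mm, then the turn about the tool's z in degrees. A call has 1 to 12 rows; each row shifts and turns the commanded pose from where the row before left it, along the tool's axes as they then stand; what a row does not reach is not made up. A row lasts 1/10 s, in which the tool goes at most 50 mm and 8.59 degrees, less where a joint would pass 70% of its speed; a pose out of reach is approached as far as the arm can. A call is refused whole if a number of a shift passes 50 or a number of a turn 8.59, either way. A call with a gripper value outside its range is refused whole. "gripper" is the finger opening in mm, from 0 to 85.4, set as the call begins (left out, the last holds). The fingers move at their own pace and stop on an object; "force" is the grip in N (left out, the last holds). Time passes only in rows, so rows that do not move let the fingers close. It gives the time, the measured TCP pose, the force, the opening and the grip force at its end, in the units of the state.
- ctrl.state(): the state, without advancing time (a new reading comes with each control period).
- ctrl.snapshot(name): name is "side" or "top"; returns (picture, depth): 480x640x3 uint8, red, green, blue; 480x640 float32, mm along the optical axis (not along the pixel's ray), 0 where there is no reading.
- ctrl.camera_info(name): a dict with "fx", "fy", "cx", "cy" (pixels), "R" (3x3) and "t" (3): a world point X has camera coordinates R X + t. Camera axes: x right, y down, z forward; pixel columns grow to the right and rows downward; lengths in mm; the calibration is good to about 2 mm. A picture is of the moment at which its call begins. camera_info takes no time and is no camera call.
- ctrl.finish_job(): hands the job in; it is judged then, once.
Trained networks look in the newest picture that a camera, given by its name, has taken for a name from the list of things; names that differ only in an ending like _2 or _b are one class to them, and where a whole thing is asked for, a point or a joint stands for the part that bears it (a point fixed in the world has none). Each returns a list of dicts, best first, with "score" (0 to 1); they miss things now and then, are a little off and sometimes report something else, mostly with a low value. They report only what shows in the picture. A call takes as long as a camera call. They do not tell look-alikes from the thing itself.
- ctrl.regions_of(camera, thing): "region" (480x640 bool, what is visible of it) and "extent" ([left, top, right, bottom] as shares, 0 to 1, of the picture: columns of its width, rows of its height, round what is visible of it).
- ctrl.place_of(camera, thing): "position" ([column, row] as shares, 0 to 1, of the picture: columns of its width, rows of its height: a listed point, or the origin of a listed thing).
The state is a dict: "time_s": time; "joint_pos": joint angles; "qvel": joint speeds; "effort": joint torques, N m; "eef_pos": TCP position; "orientation": TCP orientation; "wrist_force": force on the tool from outside, world axes, zero at the start; "moment": the same for the moment, N m; "width": opening from 0.0 (shut) to 1.0 (fully open); "grip_force": force on a finger pad.
Only numpy, scipy, OpenCV 4.12 (cv2) and the standard library are available. Lean on these libraries where they do the work, as an engineer would, in place of code of your own. Each camera call takes 0.05 s, during which the arm holds its last target. There are 200 camera calls.

TASK

On the plywood drilling jig, push the loose blue spacer back until it lies flat against the aluminium fence, while it is still out in the open middle part of the fence. Then, keeping it against the fence, slide it along into the corner pocket at the green stop until it is fully home against both the fence and the stop. Do all this by pushing with the fingertips: the spacer stays flat on the board and is never picked up, and the padlock, the tape measure and the spring clamp beside the jig are left where they are.

Things in the scene. Friction and masses are not known exactly. Their poses are not given: they have to be found in the camera images.
- jig: Drilling jig fixed on the table: plywood board 145 mm (x) by 330 mm (y), 15 mm thick, with an aluminium fence along its far edge. Origin on the table under the board; x axis points across the board to the fence, y runs along the fence, z up. Board spans x -75..70, y -165..165 mm, top at z = 15 mm. A stop stands at each end, at y = +131 and -131 mm; which one is green changes.
- fence_mid (a point): Middle of the fence's working face (the face towards the robot), at board-top height: jig x = 45 mm, y = 0, z = 15 mm. The fence is straight along jig y over the whole board, 20 mm thick and 22 mm high above the board. (A tall carpet washer with a hose stands in front of the robot, to the right of this table: keep the arm clear of it.)
- green_stop: Green plastic T-shaped stop fixed on the board at one end of the fence, 18 mm high (28 mm with the dark thumb screw). Axes parallel to the jig's; origin on the board top at jig x = 0, in mid-thickness of the stem. The stem is a wall at y -6..6 mm that runs from x = -11 mm to the fence face at x = 45 mm. The crossbar is a lip at x -11..1 mm, reaching to y = +-36 mm, ends rounded.
- green_lip (a point): Point on the green stop, on the top of the lip's middle (stop x = -5, y = 0, z = 18 mm). Fence, stem and lip form the pocket on the side facing the middle of the jig: 44 mm wide between lip and fence, 30 mm deep from the lip's end to the stem. A spacer fully home has its centre at stop x = 27 mm, 31 mm along y from the stop's origin towards the jig's middle, and sticks out 20 mm past the lip.
- red_stop: Red plastic stop, the same shape and size as the green one, at the other end of the fence. Not the one to use.
- spacer: Loose blue-painted steel spacer plate, 36 mm (its x) by 50 mm (its y) by 16 mm high, about 0.15 kg, with two 9 mm through holes along its y. Origin at the centre of its underside, z up. It starts flat on the board in front of the middle of the fence, 20 to 50 mm clear of it and turned by up to 0.45 rad to it. It slides easily and looks the same turned by half a turn.
- padlock: Brass padlock standing on the table behind the fence, 20 x 42 mm, 66 mm high; origin under its centre. Leave alone.
- tape_measure: Yellow tape measure on the table behind the fence, 42 x 82 mm, 60 mm high; origin at its underside. Leave alone.
- clamp: Black and orange spring clamp lying on the table past the left (+y) end of the board, 53 x 108 mm, 20 mm high; origin under its centre. Leave alone.
Mind the look-alikes: they are no part of the job. There is more than one size of the spacer; the one meant has the size given above.

How it is judged (in metres and radians):
On the way:
1. the spacer lies flat against the fence in its open middle part, within 60 mm of the middle of the fence (x of spacer in the frame of jig above 0.024 m and angle between the x axis of spacer and the x axis of jig, either way round below 0.1 rad and z of spacer in the frame of jig below 0.018 m and y of spacer in the frame of jig between -0.06 and 0.06 m), for 0.1 s.
At the end, for the whole second after the job is handed in: The spacer lies flat on the board in the green stop's pocket, within 3 mm of the fence and 3 mm of the stop's stem, square to the fence within 0.1 rad, at rest (x of spacer in the frame of jig above 0.024 m and angle between the x axis of spacer and the x axis of jig, either way round below 0.1 rad and z of spacer in the frame of jig below 0.018 m and (y of spacer in the frame of green_stop between 0.02 and 0.034 m or y of spacer in the frame of green_stop between -0.034 and -0.02 m) and y of spacer in the frame of jig between -0.108 and 0.108 m and linear speed of spacer below 0.01 m/s); the robot touches nothing.
It fails at once if the spacer is lifted more than 8 mm off the board, or tipped (z of spacer in the frame of jig above 0.023 m or angle between spacer's own z axis and vertical above 0.25 rad).
It fails at once if the spacer leaves the board (z of spacer in the frame of jig below 0.008 m).
It fails at once if the spacer is more than 8 mm off the fence while more than 50 mm from the middle of the fence (x of spacer in the frame of jig below 0.019 m and (y of spacer in the frame of jig above 0.05 m or y of spacer in the frame of jig below -0.05 m)).
It fails at once if the padlock, tape measure or clamp is moved by more than 15 mm (distance of any of padlock, tape_measure, clamp from where it was at the start of the episode above 0.015 m).
It also fails if it takes over 58 s, if anything falls off the work surface, if the arm or the gripper's body presses on something with over 40 N, if the wrist force passes 120 N, or if a joint passes its speed limit or range.

## Working session

There is one attempt and no reset: what is moved stays moved. The work goes in short steps, Python scripts to look and compute and a tool call to move; the robot and the scene stay as the last step left them, time stands still between calls to the robot, and variables do not carry over. Pictures are saved under pics/ and viewed, at most 10 in all, crops included, and the job is handed in when it is done.

Besides the shell and the picture viewer there is one more tool, called as name(argument=value, ...), one argument or row to a line, values as JSON. arm_command: Moves the arm, as the interface text tells. Its arguments: {"type":"object","properties":{"moves":{"type":"array"},"gripper":{"type":"number"},"force":{"type":"number"}},"required":["moves"]}

```bash
mkdir -p pics
cat > h.py <<'E'
from bench import ctrl
import numpy as np, cv2
def snap(c,n=None):
    p,d=ctrl.snapshot(c)
    if n: cv2.imwrite('pics/'+n+'.png',p[:,:,::-1])
    return p,d
def ray(c,u,v,z):
    """world point on pixel (u,v) at height z"""
    i=ctrl.camera_info(c);R=np.array(i['R']);t=np.array(i['t'])
    o=-R.T@t; r=R.T@np.array([(u-i['cx'])/i['fx'],(v-i['cy'])/i['fy'],1])
    return o+r*(z-o[2])/r[2]
def proj(c,X):
    i=ctrl.camera_info(c);q=np.array(i['R'])@np.array(X)+np.array(i['t'])
    return i['fx']*q[0]/q[2]+i['cx'],i['fy']*q[1]/q[2]+i['cy']
E
python3 - <<'E'
from h import *
for c in ['top','side']:
    snap(c,c+'1')
    i=ctrl.camera_info(c);print(c,-np.array(i['R']).T@np.array(i['t']))
    for n,z in [('fence_mid',15),('green_stop',15),('green_lip',33),('red_stop',15),('spacer',15)]:
        for r in ctrl.place_of(c,n)[:3]:
            u,v=r['position'];print(n,round(r['score'],2),(round(u*640),round(v*480)),ray(c,u*640,v*480,z).round(1))
s=ctrl.state();print(s['time_s'],s['eef_pos'],s['orientation'])
E
```

```text
top [ 434.02924848  426.46710136 1044.64237662]
fence_mid 0.84 (366, 203) [570.7 330.5  15. ]
green_stop 0.61 (307, 253) [483.1 438.2  15. ]
green_stop 0.44 (368, 234) [514.7 327.9  15. ]
green_lip 0.93 (307, 258) [473.6 437.4  33. ]
red_stop 0.68 (444, 203) [568.  191.4  15. ]
spacer 0.94 (368, 236) [511.  328.4  15. ]
spacer 0.68 (210, 341) [331.  612.1  15. ]
spacer 0.59 (149, 287) [428.  719.5  15. ]
side [ 328.47953561 1276.66403873  401.52742098]
fence_mid 0.9 (311, 232) [571.3 314.9  15. ]
green_stop 0.83 (337, 253) [487.5 422.7  15. ]
green_stop 0.32 (312, 232) [569.1 315.   15. ]
green_lip 0.74 (351, 283) [431.8 583.7  33. ]
green_lip 0.59 (339, 248) [481.4 435.9  33. ]
red_stop 0.53 (341, 251) [482.5 408.4  15. ]
red_stop 0.44 (327, 217) [557.6 202.   15. ]
spacer 0.97 (403, 316) [335.6 642.5  15. ]
spacer 0.84 (339, 346) [421.8 745.5  15. ]
spacer 0.6 (334, 235) [514.2 322.3  15. ]
0.6 [ 289.54469746 -664.6929109   245.36595722] [3.92990193e-05 9.78975686e-01 2.03976970e-01 4.16071073e-06]
```

View pics/top1.png

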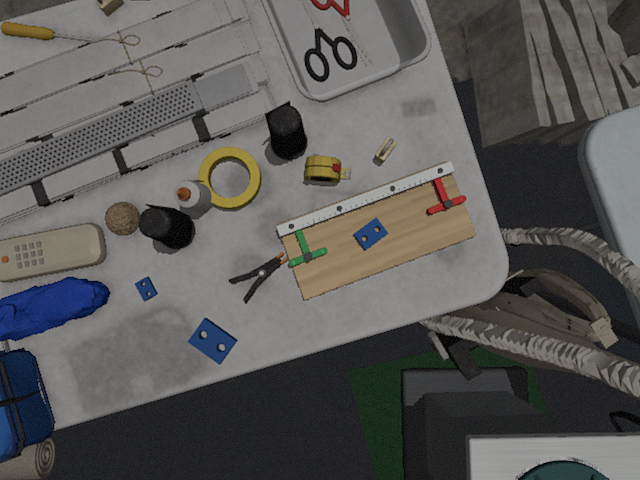

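View pics/side1.png

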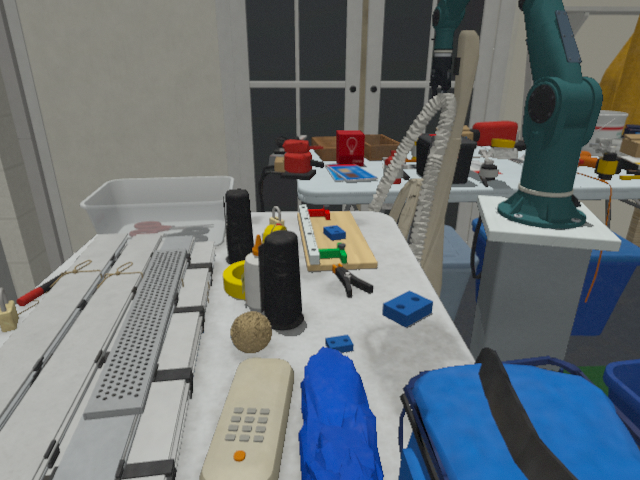

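The top view shows the jig with its fence running from (280,228) to (452,168), the green stop at (307,253), and the correct spacer at (370,234). The two other blue plates, at (146,288) and (213,341), are look-alikes lying off the jig. The washer's hose and wand stand between the arm and the jig, so I'll map those next and get precise poses.

```bash
cat >> h.py <<'E'
def cloud(c,d):
    i=ctrl.camera_info(c);v,u=np.mgrid[:480,:640]
    P=np.stack([(u-i['cx'])/i['fx']*d,(v-i['cy'])/i['fy']*d,d],-1)
    return (P-np.array(i['t']))@np.array(i['R'])
def blue(p,d=None):
    """spacer rectangle in top view at z=31: centre, corners in world"""
    hsv=cv2.cvtColor(p,cv2.COLOR_RGB2HSV)
    m=cv2.inRange(hsv,(100,110,40),(125,255,255)); m[:, :300]=0; m[:195]=0; m[275:]=0; m[:,450:]=0
    n,l,s,_=cv2.connectedComponentsWithStats(m); k=1+np.argmax(s[1:,4])
    cs,_=cv2.findContours((l==k).astype(np.uint8),cv2.RETR_EXTERNAL,cv2.CHAIN_APPROX_NONE)
    W=np.array([ray('top',q[0][0],q[0][1],31)[:2] for q in cs[0]],np.float32)
    return cv2.minAreaRect(W),s[k]
E
python3 - <<'E'
from h import *
p,d=snap('top')
r,s=blue(p);print('spacer',r,s)
C=cloud('top',d)
# fence top: z 32..42 near
m=(abs(C[...,2]-37)<5)&(C[...,0]>450)&(C[...,0]<680)&(C[...,1]>120)&(C[...,1]<500)
hsv=cv2.cvtColor(p,cv2.COLOR_RGB2HSV); m&=(hsv[...,1]<50)&(hsv[...,2]>150)
print('fence',m.sum(),cv2.minAreaRect(C[m][:,:2].astype(np.float32)),C[m][:,2].mean())
w=(hsv[...,0]>8)&(hsv[...,0]<25)&(hsv[...,1]>50)&(abs(C[...,2]-15)<6)&(C[...,0]>350)&(C[...,0]<680)&(C[...,1]>120)&(C[...,1]<500)
w=cv2.morphologyEx(w.astype(np.uint8),cv2.MORPH_OPEN,np.ones((3,3)))>0
print('board',w.sum(),cv2.minAreaRect(C[w][:,:2].astype(np.float32)),C[w][:,2].mean())
p2,d2=snap('side');C2=cloud('side',d2)
A=np.concatenate([C[d>0],C2[d2>0]])
A=A[(A[:,2]>60)]
xs=np.arange(-100,1000,100);ys=np.arange(500,-900,-100)
print('cols y',ys)
for x in xs:
    print(x,[int(max([0,*A[(A[:,0]>=x)&(A[:,0]<x+100)&(A[:,1]>=y)&(A[:,1]<y+100)][:,2]])) for y in ys])
E
```

```text
spacer ((514.55419921875, 326.06829833984375), (34.78956604003906, 49.826622009277344), 35.46774673461914) [354 218  34  32 505]
fence 1634 ((577.1138305664062, 332.88140869140625), (18.510324478149414, 328.32476806640625), 19.52621078491211) 36.642626626702594
board 10604 ((508.0591735839844, 317.266357421875), (119.55073547363281, 346.44427490234375), 19.420421600341797) 14.516185606168143
cols y [ 500  400  300  200  100    0 -100 -200 -300 -400 -500 -600 -700 -800]
-100 [0, 0, 0, 0, 0, 398, 469, 0, 0, 0, 0, 0, 85, 86]
0 [0, 0, 0, 0, 0, 407, 537, 541, 0, 78, 0, 0, 85, 87]
100 [0, 0, 0, 0, 0, 0, 0, 543, 146, 146, 143, 131, 148, 0]
200 [0, 0, 0, 0, 0, 186, 469, 470, 145, 145, 145, 591, 573, 301]
300 [0, 0, 0, 0, 0, 158, 307, 307, 145, 146, 145, 593, 596, 350]
400 [0, 0, 0, 0, 0, 0, 137, 159, 112, 0, 0, 63, 66, 67]
500 [0, 0, 0, 0, 0, 0, 0, 0, 0, 0, 128, 128, 67, 0]
600 [111, 155, 67, 68, 0, 0, 0, 0, 63, 0, 129, 129, 0, 0]
700 [137, 154, 120, 120, 0, 0, 0, 0, 131, 0, 78, 0, 60, 60]
800 [118, 121, 0, 119, 0, 0, 0, 0, 130, 72, 102, 96, 0, 0]
900 [119, 113, 116, 117, 0, 0, 0, 0, 0, 0, 98, 98, 0, 0]
```

Run:
```python
from h import *
p,d=snap('side');C=cloud('side',d)
for v in range(32,280,16):
    row=[(u,*C[v,u].round(0).astype(int)) for u in range(360,480,8) if 0<d[v,u] and -350<C[v,u][1]<150]
    print(v,[(int(a[0]),)+tuple(map(int,a[1:])) for a in row])
p,d=snap('top');T=cloud('top',d)
m=(T[...,2]>200)
A=T[m];print(len(A))
for x in range(-50,420,50):print(x,[int(max([0,*A[(A[:,0]>=x)&(A[:,0]<x+50)&(A[:,1]>=y)&(A[:,1]<y+50)][:,2]])) for y in range(50,-350,-50)])
```

```text
32 [(464, 251, -93, 465), (472, 229, -104, 465)]
48 [(464, 246, -84, 425), (472, 226, -85, 425)]
64 [(456, 262, -90, 385), (464, 241, -85, 385), (472, 220, -92, 385)]
80 [(456, 256, -112, 343), (464, 236, -91, 344), (472, 214, -103, 344)]
96 [(440, 296, -88, 301), (448, 275, -77, 302), (456, 252, -108, 300), (464, 231, -92, 302)]
112 [(424, 336, -108, 254), (432, 314, -104, 255), (448, 272, -38, 263), (456, 248, -88, 258), (464, 225, -97, 258)]
128 [(416, 355, -102, 208), (424, 332, -111, 207), (440, 289, -24, 221), (448, 267, -31, 221), (456, 243, -84, 214)]
144 [(400, 399, -112, 157), (408, 375, -97, 161), (424, 328, -296, 128), (432, 306, -19, 177), (440, 285, -1, 181), (448, 260, -80, 169), (456, 237, -85, 169), (464, 200, -266, 139), (472, 174, -274, 139)]
160 [(392, 420, -119, 105), (400, 395, -107, 109), (424, 323, -311, 70), (432, 302, 16, 139), (440, 281, 0, 137), (448, 254, -87, 120), (456, 231, -90, 121), (464, 193, -277, 84)]
176 [(360, 537, -250, 15), (368, 510, -259, 14), (376, 486, -309, 4), (384, 441, -108, 56), (392, 417, -113, 56), (400, 397, -227, 29), (408, 372, -
[... 726 characters left out ...]
), (416, 329, 83, -27), (424, 308, 85, -25), (432, 282, -61, -74), (440, 257, -68, -75)]
240 [(408, 351, -165, -176), (416, 325, 105, -66), (424, 301, -54, -127), (432, 277, -52, -124), (440, 252, -63, -126)]
256 [(416, 321, 115, -110), (424, 296, -34, -173), (432, 272, -46, -175), (440, 247, -58, -178), (472, 127, -240, -246)]
272 [(432, 267, -32, -224), (440, 241, -51, -230), (472, 118, -252, -313)]
1574
-50 [0, 0, 0, 0, 0, 0, 0, 0]
0 [0, 0, 0, 0, 0, 0, 0, 0]
50 [0, 0, 0, 0, 0, 0, 0, 0]
100 [0, 0, 0, 0, 0, 0, 0, 0]
150 [0, 0, 0, 0, 0, 0, 0, 0]
200 [0, 0, 0, 0, 0, 0, 0, 0]
250 [0, 0, 220, 0, 0, 0, 0, 0]
300 [0, 0, 202, 0, 0, 0, 0, 0]
350 [0, 0, 0, 0, 0, 0, 0, 0]
400 [0, 0, 0, 0, 0, 0, 0, 0]
```

Calibration checks out. The fence gives jig origin ≈ (525, 314.5) with its x axis at 19.5°, which puts the green stop at (482,438) against (483,438) seen. The spacer is at jig (-6, 14), turned about 16°. The washer's wand stands at about (240,-93) and is about 480 mm tall, so I'll go up high before crossing.

arm_command(
  moves=[
    [0, 0, -50, 4],
    [0, 0, -50, 0],
    [0, 0, -50, 0],
    [0, 0, -50, 0],
    [0, 0, -50, 0],
    [0, 0, -50, 0],
    [0, 0, -20, 0],
    [0, 0, 0, 0],
  ],
  gripper=20,
)

```text
time_s: 1.6
eef_pos: [289.7, -665.7, 570.8]
orientation: [0.005, 0.986, 0.17, 0.001]
wrist_force: [-0.0, -0.8, -0.2]
width: 0.239
grip_force: 0.0
```

arm_command(
  moves=[
    [42, -16, 0, 0],
    [42, -16, 0, 0],
    [42, -16, 0, 0],
    [42, -16, 0, 0],
    [42, -16, 0, 0],
    [42, -16, 0, 0],
    [42, -16, 0, 0],
    [42, -16, 0, 0],
    [42, -16, 0, 0],
  ],
)

```text
time_s: 2.5
eef_pos: [598.4, -401.0, 563.1]
orientation: [-0.001, 0.985, 0.17, -0.001]
wrist_force: [0.1, -1.1, 0.1]
width: 0.232
grip_force: 0.0
```

Run:
```python
from h import *
s=ctrl.state();print(s['eef_pos'],s['joint_pos'])
p,d=snap('side','side2')
C=cloud('side',d);m=(d>0)&(C[...,2]>300)&(C[...,0]>150)&(C[...,0]<900)&(C[...,1]<0)&(C[...,1]>-700)
A=C[m]
for x in range(150,800,50):
    a=A[(A[:,0]>=x)&(A[:,0]<x+50)]
    if len(a):print(x,a.min(0).round(),a.max(0).round())
```

```text
[ 598.36840354 -400.95085698  563.11464479] [ 0.53332975  0.42194652 -0.00989797  1.1608038   0.00409551  1.56222107
 -0.7055338 ]
200 [ 205. -116.  301.] [250. -81. 470.]
250 [ 250. -121.  301.] [300. -69. 471.]
300 [ 302. -105.  300.] [310. -89. 308.]
550 [ 584. -391.  551.] [ 600. -370.  578.]
600 [ 600. -408.  552.] [ 612. -377.  580.]
```

View pics/side2.png

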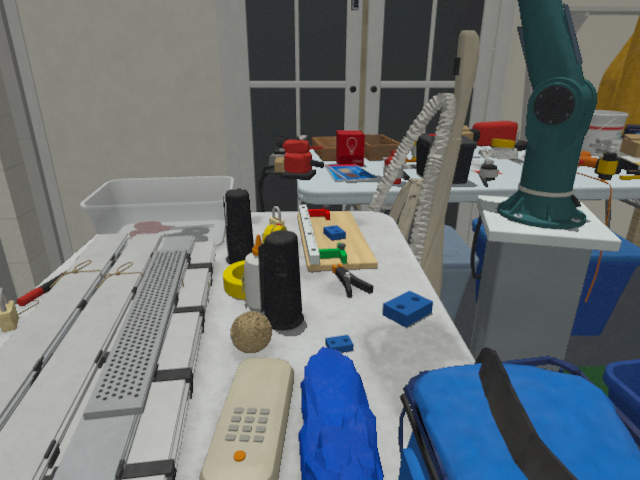

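The upper arm's outer edge sits well inside the wand's radius, and the forearm passes above the picture, so the crossing is clear.

arm_command(
  moves=[
    [26, -38, 0, 0],
    [26, -38, 0, 0],
    [26, -38, 0, 0],
    [26, -38, 0, 0],
    [26, -38, 0, 0],
    [26, -38, 0, 0],
    [26, -38, 0, 0],
    [26, -38, 0, 0],
    [26, -38, 0, 0],
  ],
)

```text
time_s: 3.45
eef_pos: [703.4, -0.5, 563.4]
orientation: [-0.0, 0.985, 0.17, -0.002]
wrist_force: [0.7, -0.7, -0.1]
width: 0.235
grip_force: 0.0
```

arm_command(
  moves=[
    [-15, -46, 0, 0],
    [-15, -46, 0, 0],
    [-15, -46, 0, 0],
    [-15, -46, 0, 0],
    [-15, -46, 0, 0],
    [-15, -46, 0, 0],
    [-15, -47, 0, 0],
    [-17, -48, 0, 0],
    [0, 0, 50, 0],
    [0, 0, 50, 0],
    [0, 0, 50, 0],
    [0, 0, 50, 0],
  ],
)

```text
time_s: 4.65
eef_pos: [464.1, 305.1, 362.3]
orientation: [0.0, 0.985, 0.17, -0.001]
wrist_force: [1.4, 1.1, -0.3]
width: 0.234
grip_force: 0.0
```

arm_command(
  moves=[
    [0, 0, 50, 0],
    [0, 0, 50, 0],
    [0, 0, 50, 0],
    [0, 0, 50, 0],
    [0, 0, 30, 0],
    [0, 0, 0, 0],
  ],
)

```text
time_s: 5.25
eef_pos: [461.3, 302.9, 130.3]
orientation: [0.003, 0.985, 0.17, -0.005]
wrist_force: [0.7, 0.1, 0.8]
width: 0.232
grip_force: 0.0
```

Run:
```python
from h import *
s=ctrl.state();print(s['eef_pos'],s['joint_pos'],s['orientation'])
p,d=snap('top');q,e=snap('side')
a=cv2.resize(p[150:330,240:480],None,fx=3.3,fy=3.3)[:, :, ::-1]
cv2.imwrite('pics/t3.png',a[:590])
cv2.imwrite('pics/s3.png',cv2.resize(q[130:280,280:480],None,fx=4,fy=4)[:,:,::-1])
```

```text
[461.31506802 302.91709873 130.27598542] [-0.48626577  0.55312892 -0.240815    2.06973546  0.23799147  0.55669143
 -2.12605186] [ 0.00270538  0.98542644  0.16999372 -0.00543575]
```

View pics/s3.png

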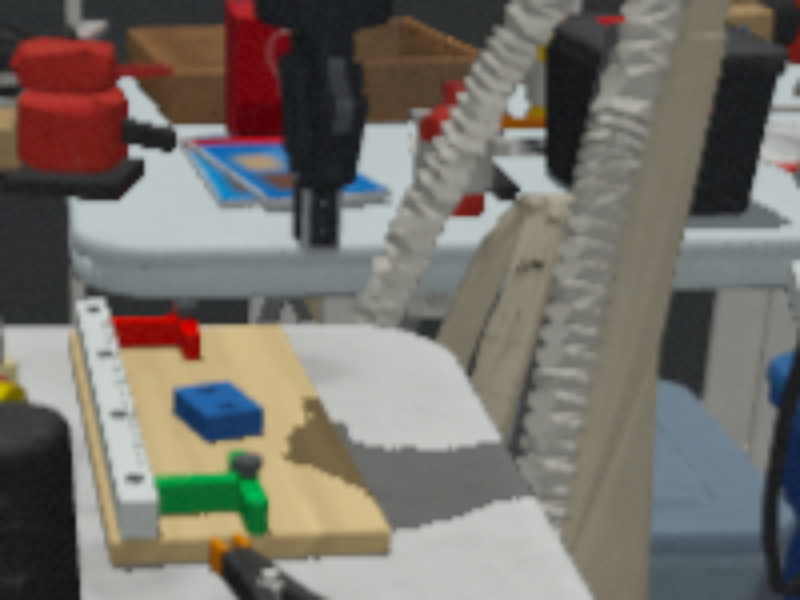

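Crop of the side view: the fingers, at (318,215), hang clear above the near side of the board. The spacer at (220,408) hasn't moved. Lowering behind it now.

arm_command(
  moves=[
    [4, -4, 40, 0],
    [0, 0, 35, 0],
    [0, 0, 15, 0],
    [0, 0, 5, 0],
    [0, 0, 0, 0],
  ],
)

```text
time_s: 5.85
eef_pos: [468.3, 311.6, 41.3]
orientation: [-0.0, 0.986, 0.17, 0.001]
wrist_force: [-0.5, 0.6, -0.0]
width: 0.236
grip_force: 0.0
```

```bash
cat >> h.py <<'E'
O=np.array([525.3,314.5]);a=np.radians(19.5);J=np.array([[np.cos(a),np.sin(a)],[-np.sin(a),np.cos(a)]])
def rep():
    s=ctrl.state();e=np.array(s['eef_pos']);q=s['orientation']
    print('t',s['time_s'],'tcp jig',(J@(e[:2]-O)).round(1),'z',e[2].round(1),'ang',np.degrees(2*np.arctan2(q[2],q[1])).round(2),'F',(J@np.array(s['wrist_force'])[:2]).round(1),np.round(s['wrist_force'][2],1))
def spc(n=None):
    p,d=snap('top',n);r,k=blue(p);print('spacer jig',(J@(np.array(r[0])-O)).round(1),np.round(r[1],1),round(r[2]-19.5,1),k)
    return p,d
E
python3 -c "
from h import *
rep();spc()"
```

```text
t 5.85 tcp jig [-54.7  16.3] z 41.3 ang 19.53 F [-0.3  0.7] -0.0
spacer jig [-5.7 14.6] [33.7 49.9] 16.2 [354 218  31  32 406]
```

arm_command(
  moves=[
    [0, 1, 8, 0],
    [0, 0, 0, 0],
    [8, 0, 0, 0],
    [6, 0, 0, 0],
    [5, 0, 0, 0],
    [5, 0, 0, 0],
    [5, 0, 0, 0],
    [5, 0, 0, 0],
    [4, 0, 0, 0],
    [4, 0, 0, 0],
    [0, 0, 0, 0],
  ],
)

```text
time_s: 7.0
eef_pos: [508.7, 324.5, 32.3]
orientation: [-0.0, 0.986, 0.169, 0.001]
wrist_force: [0.1, 0.6, -0.6]
width: 0.239
grip_force: 0.0
```

```bash
python3 -c "
from h import *
rep();spc('top4')"
```

```text
t 7.0 tcp jig [-12.3  15. ] z 32.3 ang 19.51 F [0.3 0.5] -0.6
spacer jig [30.9 23.7] [ 7.9 22.2] 6.0 [352 212  12   9  39]
```

arm_command(
  moves=[
    [4, 0, 0, 0],
    [3, 0, 0, 0],
    [2, 0, 0, 0],
    [2, 0, 0, 0],
    [1, 0, 0, 0],
    [0, 0, 0, 0],
  ],
)

```text
time_s: 7.65
eef_pos: [517.5, 327.9, 32.2]
orientation: [0.001, 0.985, 0.17, -0.001]
wrist_force: [-4.6, -1.3, 4.1]
width: 0.231
grip_force: 2.4
```

```bash
python3 -c "
from h import *
rep();q,e=snap('side');cv2.imwrite('pics/s5.png',cv2.resize(q[190:280,280:400],None,fx=6,fy=6)[:,:,::-1])
rep()"
```

```text
t 7.65 tcp jig [-2.9 15.2] z 32.2 ang 19.55 F [-4.8  0.3] 4.1
t 7.7 tcp jig [-2.9 15.2] z 32.2 ang 19.56 F [-5.3  0.7] 4.0
```

View pics/s5.png

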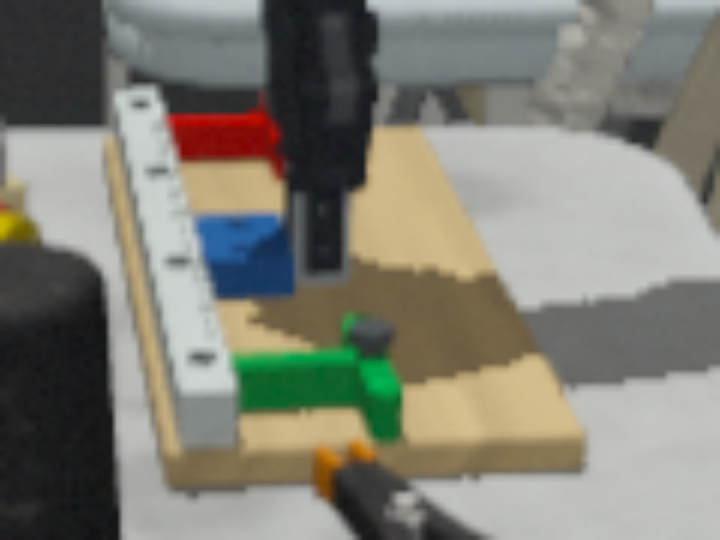

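Crop: the spacer at (245,255) sits flat against the fence with the fingers behind it, and there is 5 N of contact. I'll press slightly more, hold, then back off and check from the top.

arm_command(
  moves=[
    [2, 0, 0, 0],
    [0, 0, 0, 0],
    [0, 0, 0, 0],
    [-15, 0, 0, 0],
    [-35, 0, -5, 0],
    [-20, 30, -50, 0],
    [-20, 40, -50, 0],
    [0, 40, 0, 0],
    [0, 20, 0, 0],
    [0, 0, 0, 0],
  ],
)

```text
time_s: 8.7
eef_pos: [485.7, 190.6, 115.8]
orientation: [0.001, 0.986, 0.166, 0.002]
wrist_force: [-0.4, -0.4, 0.2]
width: 0.232
grip_force: 0.0
```

```bash
python3 -c "
from h import *
rep();spc('top6')"
```

```text
t 8.7 tcp jig [ -78.7 -103.6] z 115.8 ang 19.14 F [-0.6 -0.3] 0.2
spacer jig [26.5  9.6] [36.2 50.5] -0.0 [350 201  33  29 528]
```

The spacer is flush and square, at jig (26.5, 9.6) and 0°. Next I'll close the fingers and go to its red-side end.

arm_command(
  moves=[
    [40, -20, 0, 0],
    [40, -20, 0, 0],
    [23, -18, 0, 0],
    [0, 0, 0, 0],
    [0, 0, 30, 0],
    [0, 0, 0, 0],
    [0, 0, 0, 0],
  ],
  gripper=0,
)

```text
time_s: 9.45
eef_pos: [559.0, 283.6, 84.5]
orientation: [0.0, 0.985, 0.17, -0.001]
wrist_force: [-0.6, 0.7, 0.6]
width: 0.004
grip_force: 0.0
```

```bash
python3 -c "
from h import *
rep()"
```

```text
t 9.45 tcp jig [ 21.4 -40.4] z 84.5 ang 19.6 F [-0.3  0.9] 0.6
```

arm_command(
  moves=[
    [3, 2, 25, 0],
    [0, 0, 20, 0],
    [0, 0, 5, 0],
    [0, 0, 0, 0],
    [0, -5, 0, 0],
    [0, -4, 0, 0],
    [0, -4, 0, 0],
    [0, -4, 0, 0],
    [0, -4, 0, 0],
    [0, -4, 0, 0],
    [0, -4, 0, 0],
    [0, 0, 0, 0],
  ],
)

```text
time_s: 10.65
eef_pos: [554.9, 309.0, 35.8]
orientation: [0.001, 0.986, 0.169, 0.0]
wrist_force: [0.7, -2.8, 4.4]
width: -0.003
grip_force: 2.6
```

```bash
python3 -c "
from h import *
rep();spc('top7')"
```

```text
t 10.65 tcp jig [ 26.  -15.1] z 35.8 ang 19.5 F [-0.2 -2.8] 4.4
spacer jig [26.7 21.9] [35.2 49.3] 0.5 [344 212  33  20 209]
```

arm_command(
  moves=[
    [0, -5, 0, 0],
    [0.2, -5, 0, 0],
    [0, -5, 0, 0],
    [0.2, -5, 0, 0],
    [0, -5, 0, 0],
    [0.2, -5, 0, 0],
    [0, -5, 0, 0],
    [0.2, -5, 0, 0],
    [0, -5, 0, 0],
    [0.2, -5, 0, 0],
    [0, -5, 0, 0],
    [0, 0, 0, 0],
  ],
)

```text
time_s: 11.9
eef_pos: [537.2, 359.3, 35.7]
orientation: [0.002, 0.986, 0.169, -0.0]
wrist_force: [0.2, -5.6, 7.7]
width: -0.001
grip_force: 4.0
```

```bash
python3 -c "
from h import *
rep();spc('top8')"
```

```text
t 11.9 tcp jig [26.2 38.3] z 35.7 ang 19.46 F [-1.7 -5.3] 7.7
spacer jig [17.6 85.6] [53.4 25.8] 53.1 [315 224  30  18 148]
```

```bash
python3 -c "
from h import *
p=cv2.imread('pics/top8.png');q,e=snap('side')
a=cv2.resize(p[190:280,270:390],(720,540));cv2.imwrite('pics/c8.png',np.hstack([cv2.resize(p[190:280,270:390],(400,300),interpolation=2),cv2.resize(q[190:280,280:400],(400,300),interpolation=2)[:,:,::-1]]))"
```

```text
(no output)
```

View pics/c8.png

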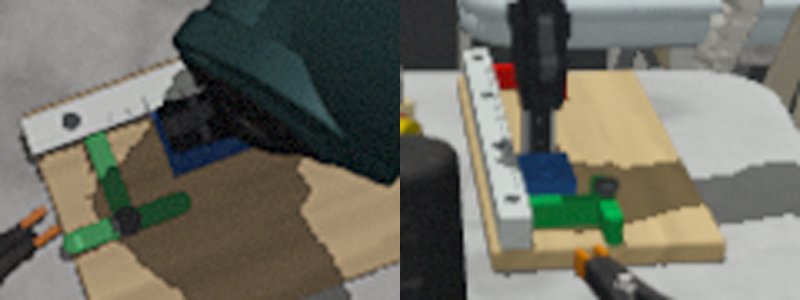

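Left crop: the spacer at (200,145) is still square along the fence and about to enter the pocket; only the gripper's shadow and occlusion spoiled the fit. Carrying on to the stop.

arm_command(
  moves=[
    [0.2, -4, 0, 0],
    [0, -4, 0, 0],
    [0.2, -4, 0, 0],
    [0, -4, 0, 0],
    [0, -3, 0, 0],
    [0, -2, 0, 0],
    [0, -2, 0, 0],
    [0, -1, 0, 0],
    [0, 0, 0, 0],
  ],
)

```text
time_s: 12.9
eef_pos: [530.0, 379.8, 35.7]
orientation: [0.004, 0.986, 0.168, -0.001]
wrist_force: [-0.4, -8.6, 9.7]
width: 0.0
grip_force: 5.6
```

```bash
python3 -c "
from h import *
rep()"
```

```text
t 12.9 tcp jig [26.2 60. ] z 35.7 ang 19.38 F [-3.2 -8. ] 9.7
```

arm_command(
  moves=[
    [0, -2, 0, 0],
    [0, -2, 0, 0],
    [0, -1, 0, 0],
    [0, -1, 0, 0],
    [0, 0, 0, 0],
  ],
)

```text
time_s: 13.4
eef_pos: [528.4, 384.2, 35.7]
orientation: [0.005, 0.986, 0.168, -0.001]
wrist_force: [1.3, -10.3, 10.2]
width: -0.001
grip_force: 6.6
```

```bash
python3 -c "
from h import *
rep()"
```

```text
t 13.4 tcp jig [26.2 64.6] z 35.7 ang 19.35 F [ -2.2 -10.2] 10.2
```

arm_command(
  moves=[
    [0, -2, 0, 0],
    [0, -2, 0, 0],
    [0, 0, 0, 0],
  ],
)

```text
time_s: 13.7
eef_pos: [528.3, 384.4, 35.7]
orientation: [0.007, 0.986, 0.167, -0.001]
wrist_force: [2.9, -13.8, 12.4]
width: -0.002
grip_force: 9.1
```

```bash
python3 -c "
from h import *
rep()"
```

```text
t 13.7 tcp jig [26.2 64.9] z 35.7 ang 19.24 F [ -1.9 -14. ] 12.4
```

The motion has stalled (4 mm commanded, 0.3 mm moved) and the force is rising, so the spacer is at the stem. Backing off along -y, rising, and clearing the view.

arm_command(
  moves=[
    [0, 6, 0, 0],
    [0, 10, 0, 0],
    [0, 20, 0, 0],
    [0, 20, -40, 0],
    [0, 40, -50, 0],
    [-30, 40, 0, 0],
    [-40, 30, 0, 0],
    [0, 0, 0, 0],
  ],
)

```text
time_s: 14.5
eef_pos: [505.9, 213.8, 112.9]
orientation: [0.004, 0.986, 0.167, -0.005]
wrist_force: [-0.1, 0.3, -0.0]
width: 0.002
grip_force: 0.0
```

```bash
python3 -c "
from h import *
rep();p,d=spc('top9');cv2.imwrite('pics/c9.png',cv2.resize(p[190:280,270:390],(800,600),interpolation=2)[:,:,::-1])"
```

```text
t 14.5 tcp jig [-51.9 -88.4] z 112.9 ang 19.2 F [-0.   0.3] -0.0
spacer jig [ 26.6 100.6] [36.3 48.5] 0.0 [302 219  33  29 511]
```

View pics/c9.png

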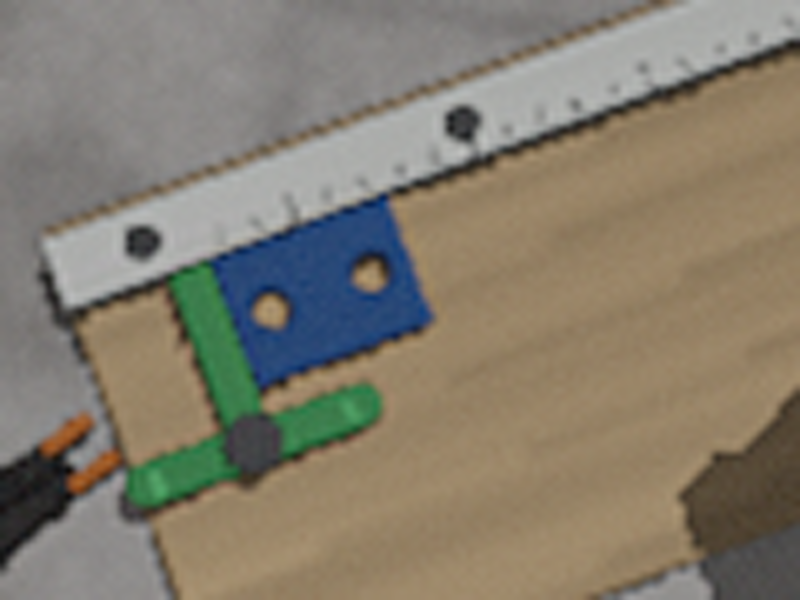

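The spacer, at (320,290) in the crop, is fully home: flush with the fence and the stem, square, at jig (26.6, 100.6) where (27, 100) is nominal. The arm is clear, so I'm handing in.

```bash
python3 -c "
from bench import ctrl
print(ctrl.finish_job())"
```

```text
the job is handed in; nothing more can be done
None
```

The spacer is fully home in the green stop's pocket: the last top view shows it flush with fence and stem and square (jig 26.6, 100.6 mm; nominal 27, 100), and the job was handed in after about 15 s with no verdict returned.

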